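Roll the tin and the jar up the can rack

ROBOT

A 6-joint arm with a two-finger parallel gripper is mounted at the origin on a cart in front of the work surface, level with it; the furniture and walls round the work are solid. World frame = base frame: x ahead of the robot, y to its left, z up, the work surface at z = 0. Lengths are in mm, angles in rad, forces in N, time in s.
With the tool pointing down it reaches from about 300 to 775 mm from the base axis. Payload 14.6 kg.
Tool frame: the origin (TCP) lies midway between the tips of the shut fingers; the grasp point (between the pads) lies 19 mm behind it (manip.tcp_to_grasp is the distance from the TCP to the grasp point, in mm); z points along the fingers, x is the direction in which the jaws open and shut, and the axes are right-handed (so a half turn about z gives the same grasp; the last joint's range is limited). The gripper opens to 94 mm and grips with 3 to 60 N. Pads are 16 mm wide; open, the fingers measure 119 mm over their backs; the gripper's body (75 mm by 177 mm) begins 78 mm behind the grasp point.
Start: joints at [-1.182, 0.3, 1.521, -0, 1.321, -0.067], TCP at [242.091, -493.843, 205.446] pointing down, gripper open.
Joint ranges: [-3.03, 3.03], [-0.79, 2.21], [0.23, 2.52], [-1.04, 4.18], [0, 3.07], [-2.55, 2.55]. Speed limits (rad/s): [2.22, 2.22, 2.57, 3.14, 3.14, 3.14].

INTERFACE

Orientations are given as [roll, pitch, yaw] about the fixed x, y, z axes, in that order (R = Rz(yaw) Ry(pitch) Rx(roll)).
In Python, from cell import manip gives the robot as it stands.
- The arm moves only by the tool arm_command, never from a script. Its argument "steps" is a list of rows, each a list of 3 entries, a list of its own where there are three numbers: the opening, from 0 (shut) to 1 (fully open), then the shift along the tool's x, y, z in cm, then the turn about the tool's z in rad. A call has 1 to 5 rows; each row shifts and turns the commanded pose from where the row before left it, along the tool's axes as they then stand; what a row does not reach is not made up. A row lasts 1/12 s, in which the tool goes at most 41.7 mm and 7.16 degrees, less where a joint would pass 70% of its speed; a pose out of reach is approached as far as the arm can. A call with a gripper value outside its range is refused whole. The fingers move at their own pace and stop on an object; "force" is the grip in N (left out, the last holds). Time passes only in rows, so rows that do not move let the fingers close. It gives the time, the measured TCP pose, the force and the opening at its end, in the units of the state.
- manip.read_state(): the state, without advancing time (a new reading comes with each control period).
- manip.camera(name): name is "scene" or "top"; returns (picture, depth): 384x512x3 uint8, red, green, blue; 384x512 float32, mm along the optical axis (not along the pixel's ray), 0 where there is no reading.
- manip.calibration(name): a dict with "fx", "fy", "cx", "cy" (pixels), "R" (3x3) and "t" (3): a world point X has camera coordinates R X + t. Camera axes: x right, y down, z forward; pixel columns grow to the right and rows downward; lengths in mm; the calibration is good to about 2 mm. A picture is of the moment at which its call begins. calibration takes no time and is no camera call.
- manip.sign_off(): hands the job in, once; it reports no verdict.
The state is a dict: "clock": time; "joints": joint angles; "qd": joint speeds; "effort": joint torques, N m; "eef_pos": TCP position; "eef_rot": TCP orientation; "wrist_force": force on the tool from outside, world axes, zero at the start; "moment": the same for the moment, N m; "finger_gap": finger opening in mm.
Only numpy, scipy, OpenCV 4.12 (cv2) and the standard library are available. Lean on these libraries where they do the work, as an engineer would, in place of code of your own. Each camera call takes 0.05 s, during which the arm holds its last target.

TASK

On the two-gutter steel roll rack, a spice jar and a small tin lie on their sides at the low (right-hand) end. With the fingertips, gently push each one up its own gutter, over the crest and into the dip against the end stop, so that it stays there and does not roll back. Only push them along: do not lift or squeeze them, do not ram them, and leave the other things on the worktop standing where they are.

Things in the scene. Friction and masses are not known exactly. Their poses are not given: they have to be found in the camera images.
- rack: Steel roll rack, 217 x 310 mm, fixed, two parallel gutters. Origin on the worktop under its middle; +y = uphill (robot's left, within 0.3 rad), +x = across, away from the robot. In this frame both floors climb at 0.14 rad from y -0.150 (z 0.020) to the crest at y 0.090 (z 0.054), then dip at 0.14 rad to the upright end stop at y 0.150 (z 0.045). Past the crest things roll on to the stop.
- gutter: Rising part of the rack, tilted 0.14 rad. Origin on the floor at the inner face of the low-end tabs, +y up along the floor (crest at y 0.242), z square to it, x as the rack's. Side walls 4 mm thick, 16 mm high. At each gutter's low end two side tabs, 14 mm high, 4 mm thick, leave an open finger cut-out (79 mm for the jar, 60 mm for the tin); beyond it is free space.
- jar_stop (a point): Foot of the 38 mm high end stop in the middle of the near gutter (119 mm wide inside, middle at rack x -0.047), on the floor of the dip.
- tin_stop (a point): Foot of the 38 mm high end stop in the middle of the far gutter (86 mm wide inside, middle at rack x +0.0595), on the floor of the dip.
- jar: Spice jar with a dark cap, 41 mm diameter, 105 mm long, about 0.11 kg, lying across the near gutter, at the start against its low-end tabs. Origin at the middle of its base; its z axis is its long axis, about along the rack's +x. Turns as it rolls.
- jar_center (a point): Centre of the lying jar, 52.5 mm from its base, on its axis (20 mm above the floor it lies on).
- tin: Small food tin, 57 mm diameter, 72 mm long, about 0.18 kg, lying across the far gutter, at the start against its low-end tabs. Origin at the middle of its base; its z axis is its long axis, about along the rack's +x. Turns as it rolls.
- tin_center (a point): Centre of the lying tin, 36 mm from its base, on its axis (29 mm above the floor it lies on).
- shot_glass: Bystander: clear shot glass, 48 mm wide, 61 mm high, standing in front of the rack. Origin at its underside.
- ramekin: Bystander: white ramekin, 69 mm wide, 38 mm high, beside the high end of the rack. Origin at its underside.
- standing_jar: Bystander: spice jar of the same size as the lying one, standing upright (105 mm high) beside the high end of the rack. Origin at its underside.
- salt_shaker: Bystander: salt shaker, 44 mm wide, 90 mm high, to the left at the back. Origin at its underside.
- pepper_mill: Bystander: wooden pepper mill, 58 mm wide, 150 mm high, to the right of the rack. Origin at its underside.
- cup: Bystander: small white cup with a handle, 62 x 88 x 50 mm, standing to the left. Origin at its underside.
- tape_roll: Bystander: roll of tape, 67 mm wide, 19 mm high, lying flat to the right. Origin at its underside.
Things that resemble listed ones, but are neither listed nor needed, are in the scene too. Leave any pink look-alike of the jar alone.

How it is judged (in metres and radians):
At the end, for the whole second after the job is handed in: Jar and tin both lie across their own gutters in the dip behind the crest, at rest, within 8 mm of touching the end stop and of lying on the floor (y of jar_center in the frame of rack above 0.1216 m and z of jar_center in the frame of rack below 0.0768 m and x of jar_center in the frame of rack between -0.11 and 0.0125 m and angle between the z axis of each of jar, tin and the x axis of rack, either way round below 0.3 rad and linear speed of each of jar, tin below 0.02 m/s and y of tin_center in the frame of rack above 0.1133 m and z of tin_center in the frame of rack below 0.0864 m and x of tin_center in the frame of rack between 0.0165 and 0.105 m).
It fails at once if the jar or the tin is lifted more than 10 mm off the gutter floor (z of jar_center in the frame of gutter above 0.0304 m or z of tin_center in the frame of gutter above 0.0387 m).
It fails at once if the jar or the tin is pushed or squeezed with more than 25 N (contact force between the fingers and jar above 25 N or contact force between the fingers and tin above 25 N).
It fails at once if the jar or the tin is flung (faster than 0.6 m/s) (linear speed of any of jar, tin above 0.6 m/s).
It fails at once if one of the other things is moved by more than 30 mm or tipped (distance of any of shot_glass, ramekin, standing_jar, salt_shaker, pepper_mill, cup, tape_roll from where it was at the start of the episode above 0.03 m or angle between any of shot_glass, ramekin, standing_jar, salt_shaker, pepper_mill, cup, tape_roll's own z axis and vertical above 0.5 rad).
It also fails if it takes over 56 s, if anything falls off the work surface, if the arm or the gripper's body presses on something with over 40 N, if the wrist force passes 120 N, or if a joint passes its speed limit or range.

## Working session

There is one attempt and no reset: what is moved stays moved. The work goes in short steps, Python scripts to look and compute and a tool call to move; the robot and the scene stay as the last step left them, time stands still between calls to the robot, and variables do not carry over. Pictures are saved under pics/ and viewed, and the job is handed in when it is done.

Besides the shell and the picture viewer there is one more tool, called as a command line: name --argument value ..., lists and objects as JSON in quotes. arm_command: Moves the arm, as the interface text tells. Its arguments: {"type":"object","properties":{"steps":{"type":"array","items":{"type":"array"}},"force":{"type":"number"}},"required":["steps"]}

```bash
mkdir -p pics; ls; cat > h.py <<'E'
import numpy as np, cv2
from cell import manip
def shot(name,tag):
    p,d=manip.camera(name); cv2.imwrite(f'pics/{tag}.png',p[:,:,::-1]); np.save(f'pics/{tag}.npy',d); return p,d
def pt(name,u,v,z):
    c=manip.calibration(name); R=np.array(c['R']);t=np.array(c['t'])
    return R.T@(np.array([(u-c['cx'])/c['fx']*z,(v-c['cy'])/c['fy']*z,z])-t)
def cloud(name,d):
    c=manip.calibration(name); R=np.array(c['R']);t=np.array(c['t'])
    v,u=np.mgrid[:d.shape[0],:d.shape[1]]
    P=np.stack([(u-c['cx'])/c['fx']*d,(v-c['cy'])/c['fy']*d,d],-1)-t
    return P@R
def crop(src,dst,u0,u1,v0,v1,s):
    i=cv2.imread(f'pics/{src}.png')[v0:v1,u0:u1]; cv2.imwrite(f'pics/{dst}.png',cv2.resize(i,None,fx=s,fy=s,interpolation=cv2.INTER_CUBIC))
E
python3 - <<'E'
from h import *
print(manip.read_state())
shot('scene','s0');shot('top','t0')
for n in('scene','top'):
    c=manip.calibration(n);print(n,c)
E
```

```text
pics
{'clock': 0.0, 'joints': array([-1.18159650e+00,  3.00485196e-01,  1.52158108e+00, -2.83252816e-05,
        1.32070242e+00, -6.66021689e-02]), 'qd': array([-0.00239548, -0.0009249 ,  0.00232198, -0.00118988, -0.00047277,
       -0.00099438]), 'effort': array([-7.69614617e-04, -5.31814742e+01, -3.52738738e+01,  7.06952135e-02,
        2.44734687e-02, -1.14033664e-04]), 'eef_pos': array([ 241.98942081, -493.60934475,  204.87860195]), 'eef_rot': array([-3.14154176e+00,  1.17526389e-03, -1.11498727e+00]), 'wrist_force': array([-0.45474263,  0.55184485,  0.44742162]), 'moment': array([-0.04370659,  0.00177583,  0.00655977]), 'finger_gap': 93.93699050064325}
scene {'fx': 442.15852304319964, 'fy': 442.15852304319964, 'cx': 257.8631606655269, 'cy': 192.21351748177426, 'R': array([[-0.88898092, -0.45788364, -0.00744931],
       [-0.16359409,  0.3327273 , -0.92872467],
       [ 0.42772642, -0.82439985, -0.37069528]]), 't': array([ 492.73241153,  161.07706626, 1176.82667055])}
top {'fx': 401.8904326276732, 'fy': 401.8904326276732, 'cx': 252.4012471338818, 'cy': 192.98967639027526, 'R': array([[-0.07329425, -0.99729061,  0.00627647],
       [-0.93743978,  0.06674518, -0.34168954],
       [ 0.34034484, -0.03092769, -0.93979193]]), 't': array([  50.89628562,  530.98496238, 1434.0415827 ])}
```

View pics/s0.png

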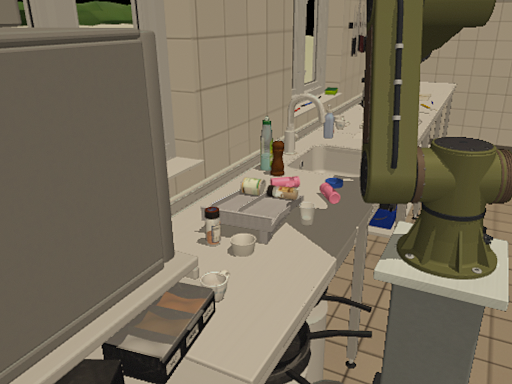

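View pics/t0.png

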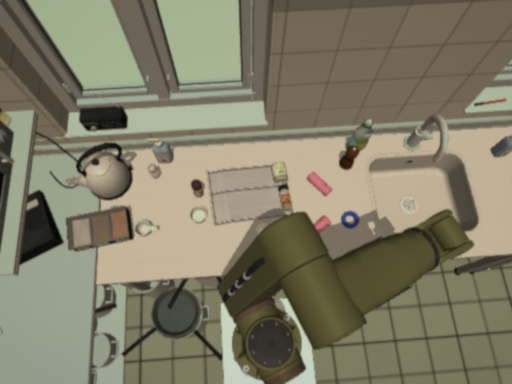

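```bash
python3 - <<'E'
from h import *
crop('t0','t0c',185,385,120,270,4)
crop('s0','s0c',190,360,150,270,4.5)
d=np.load('pics/t0.npy');P=cloud('top',d)
for n,(u,v) in dict(a=(210,173),b=(272,166),c=(213,222),d=(240,170),tin=(280,171),jar=(286,196),e=(240,207),f=(290,212),ram=(199,215),sj=(197,187),p1=(320,183),p2=(322,224)).items(): print(n,P[v,u].round(0))
E
```

```text
a [646. 173.  50.]
b [650. -74.  69.]
c [456. 173.   2.]
d [652.  53.  46.]
tin [ 622. -103.   79.]
jar [ 523. -117.   63.]
e [494.  63.  52.]
f [ 470. -132.   19.]
ram [486. 226.  11.]
sj [569. 221. 103.]
p1 [ 575. -261.   41.]
p2 [ 407. -246.   42.]
```

View pics/t0c.png

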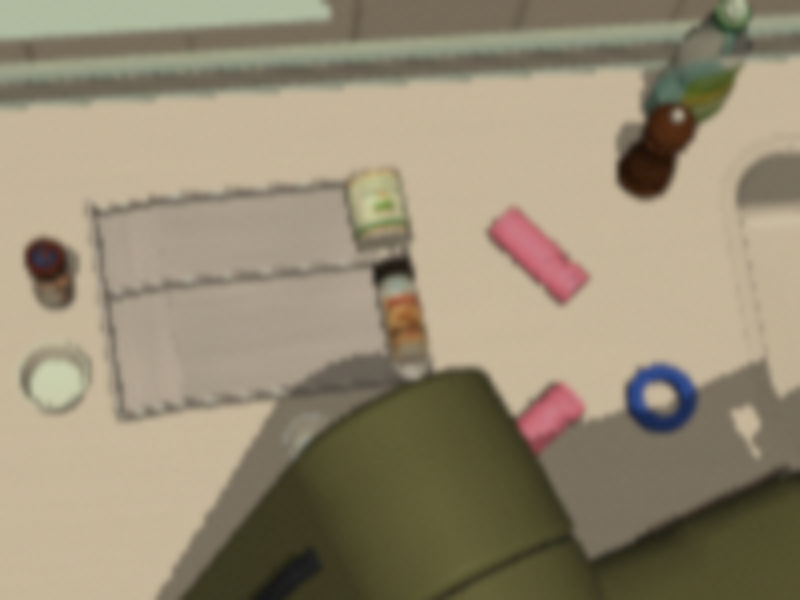

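View pics/s0c.png

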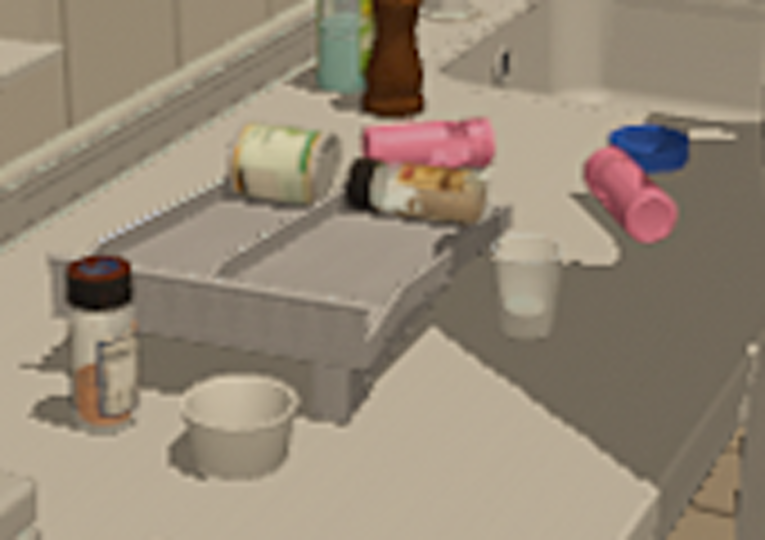

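```bash
cat > fit.py <<'E'
from h import *
from scipy.optimize import differential_evolution, minimize
def model(x,y,tin=(59.5,-120),jar=(-47,-127)):
    fl=np.where(y<90,20+(y+150)*.1409,54-(y-90)*.1409)
    h=fl.copy()
    for a,b in((-110.5,-106.5),(12.5,16.5),(102.5,106.5)): h=np.where((x>a)&(x<b),fl+16,h)
    h=np.where((y>150),83.,h)
    h=np.where((abs(x)>108.5)|(y>155)|(y<-155),0.,h)
    return h
if __name__=='__main__':
    Q=[]
    for n,t in(('top','t0'),('scene','s0')):
        P=cloud(n,np.load(f'pics/{t}.npy')).reshape(-1,3)
        m=(abs(P[:,0]-560)<160)&(P[:,1]>-85)&(P[:,1]<195)&(P[:,2]>-15)&(P[:,2]<100)
        Q.append(P[m]); print(n,m.sum(), 'table z',np.median(P[m&(P[:,2]<8)][:,2]))
    for name,q in(('top',Q[0]),('scene',Q[1]),('both',np.vstack(Q))):
        def cost(p):
            c,s=np.cos(p[2]),np.sin(p[2]); dx=q[:,0]-p[0];dy=q[:,1]-p[1]
            r=q[:,2]-p[3]-model(c*dx+s*dy,-s*dx+c*dy)
            return np.minimum(abs(r),15).mean()
        r=differential_evolution(cost,[(500,620),(-30,60),(-.35,.35),(-6,6)],seed=1,maxiter=150,popsize=20)
        print(name,r.x.round(3),r.fun)
E
python3 fit.py
```

```text
top 5067 table z 0.3817668703741134
scene 4216 table z -2.91969628370774
top [5.5667e+02 2.1770e+01 9.1000e-02 6.0800e-01] 4.1061568686308565
scene [ 5.73098e+02  2.61670e+01  9.60000e-02 -2.53300e+00] 7.413923072599154
both [ 5.64274e+02  2.47260e+01  9.30000e-02 -6.38000e-01] 6.173946434860001
```

```bash
cat >> h.py <<'E'
def proj(name,X):
    c=manip.calibration(name); q=np.array(c['R'])@np.array(X,float)+np.array(c['t'])
    return np.array([c['fx']*q[0]/q[2]+c['cx'],c['fy']*q[1]/q[2]+c['cy']])
RK=[556.7,21.8,0.091]
def r2w(x,y,z,rk=None):
    a,b,t=rk or RK; return np.array([a+np.cos(t)*x-np.sin(t)*y,b+np.sin(t)*x+np.cos(t)*y,z])
def w2r(p,rk=None):
    a,b,t=rk or RK; dx,dy=p[0]-a,p[1]-b; return np.array([np.cos(t)*dx+np.sin(t)*dy,-np.sin(t)*dx+np.cos(t)*dy,p[2]])
def overlay(src,cam,dst,box,s,rk=None):
    i=cv2.imread(f'pics/{src}.png'); u0,u1,v0,v1=box
    i=cv2.resize(i[v0:v1,u0:u1],None,fx=s,fy=s,interpolation=cv2.INTER_CUBIC)
    f=lambda y: 20+(y+150)*.1409 if y<90 else 54-(y-90)*.1409
    def L(A,B,c): 
        q=[tuple(int(k) for k in ((proj(cam,r2w(*X,rk=rk))+.5-[u0,v0])*s)) for X in(A,B)]; cv2.line(i,*q,c,1)
    for x in(-108.5,14.5,104.5):
        L((x,-150,f(-150)+16),(x,90,f(90)+16),(0,0,255));L((x,90,70),(x,150,61),(0,0,255))
    L((-108.5,152,83),(106.5,152,83),(0,255,0));L((-108.5,90,54),(106.5,90,54),(255,0,0))
    L((-108.5,-154,34),(106.5,-154,34),(255,255,0))
    cv2.imwrite(f'pics/{dst}.png',i)
E
python3 - <<'E'
from h import *
overlay('t0','top','o0',(190,310,150,240),6)
overlay('s0','scene','o1',(190,330,165,265),5.6)
E
```

```text
(no output)
```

View pics/o0.png

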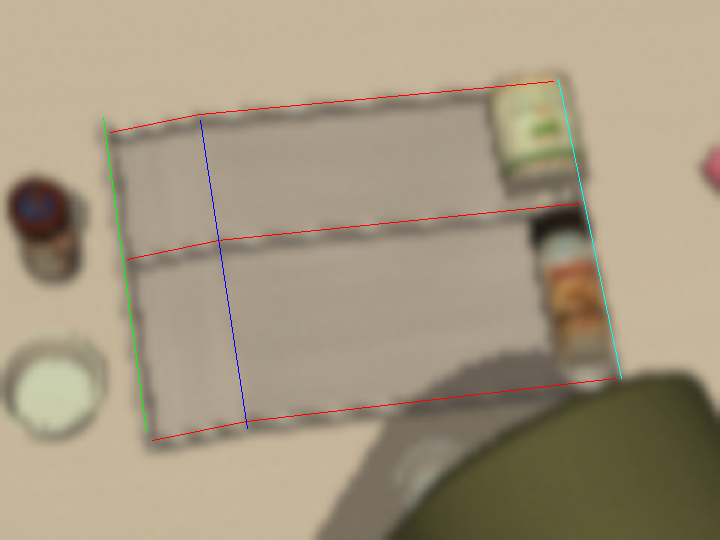

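View pics/o1.png

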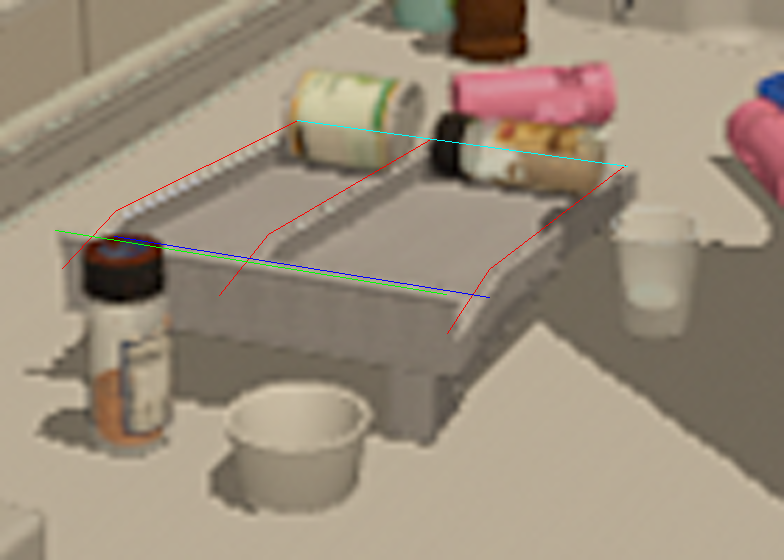

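```bash
sed -i 's/^RK=.*/RK=[552.5,20.5,0.091]/' h.py; cat >> h.py <<'E'
def ray(cam,u,v,z):
    a=pt(cam,u,v,100.);b=pt(cam,u,v,1000.); return a+(b-a)*(z-a[2])/(b[2]-a[2])
def st():
    s=manip.read_state(); R=s['eef_rot']; p=np.array(s['eef_pos'])
    print('t',round(s['clock'],2),'pos',p.round(1),'rot',R.round(3),'rack',w2r(p).round(1),'F',s['wrist_force'].round(1),'gap',round(s['finger_gap'],1)); return s
def to(x,y,z):
    from scipy.spatial.transform import Rotation as Ro
    s=st(); M=Ro.from_euler('xyz',s['eef_rot']).as_matrix(); T=r2w(x,y,z)
    print('target',T.round(1),'tool shift cm',(M.T@(T-s['eef_pos'])/10).round(2),'yaw err',round(RK[2]-s['eef_rot'][2],3))
E
python3 - <<'E'
from h import *
for n,u,v,z in(('jarcap',282.5,186,60),('jarbase',288.7,214,60),('tinA',276,164.5,78),('tinB',282,181,78),('stopL',207.5,170,83),('stopR',214.7,224.3,83),('wallR',272.5,166.5,65)):
    p=ray('top',u,v,z);print(n,p.round(0),w2r(p).round(0))
print('mill',ray('top',353,149,150), 'pink',ray('top',308,175,30),ray('top',331,193,30))
overlay('t0','top','o2',(190,310,150,240),6)
overlay('s0','scene','o3',(190,330,165,265),5.6)
to(-47,-190,200)
E
```

```text
jarcap [ 566. -108.   60.] [   2. -130.   60.]
jarbase [ 450. -121.   60.] [-115. -131.   60.]
tinA [651. -90.  78.] [  89. -119.   78.]
tinB [ 580. -106.   78.] [  16. -129.   78.]
stopL [645. 180.  83.] [106. 150.  83.]
stopR [423. 161.  83.] [-116.  152.   83.]
wallR [650. -76.  65.] [  88. -105.   65.]
mill [ 663.34059333 -380.94866512  150.        ] pink [ 617.36067624 -219.25387699   30.        ] [ 533.99786722 -301.18147353   30.        ]
t 0.1 pos [ 242.  -493.6  205. ] rot [-3.142e+00  1.000e-03 -1.115e+00] rack [-355.9 -483.8  205. ] F [0.  0.4 0.2] gap 93.8
target [ 523. -173.  200.] tool shift cm [-16.42 -39.34   0.51] yaw err 1.206
```

View pics/o2.png

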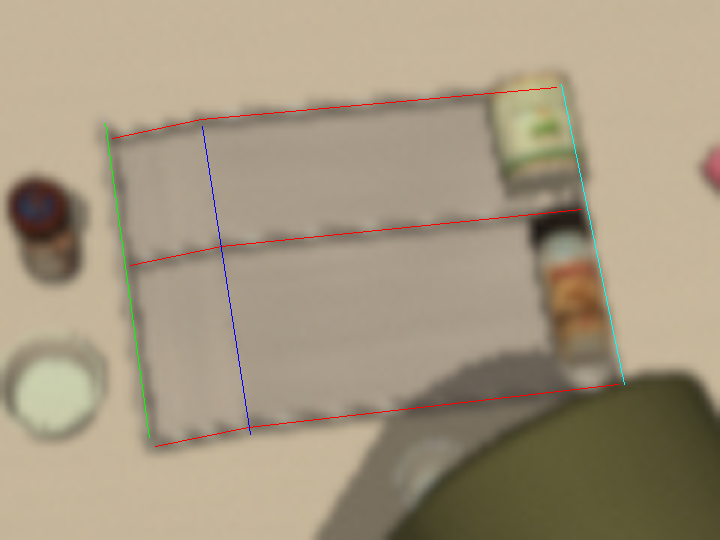

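View pics/o3.png

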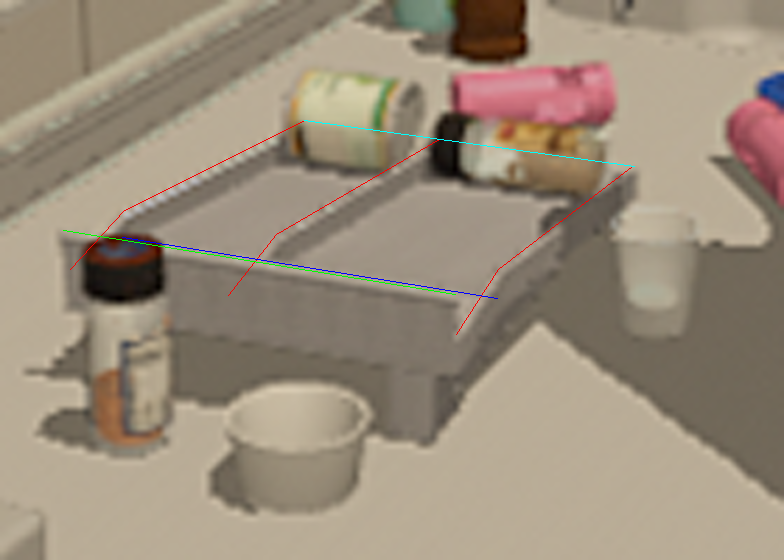

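arm_command --steps '[[0.43,[-1.3,-3.2,0],0],[0.43,[-1.4,-3.2,0],0],[0.43,[-1.4,-3.3,0],0],[0.43,[-1.4,-3.3,0],0],[0.43,[-1.4,-3.3,0],0]]'

```text
clock: 0.52
eef_pos: [358.8, -358.6, 205.2]
eef_rot: [3.141, 0.0, -1.115]
wrist_force: [0.3, -0.7, -0.3]
finger_gap: 64.2
```

arm_command --steps '[[0.43,[-1.3,-3.3,0],0],[0.43,[-1.4,-3.3,0],0],[0.43,[-1.4,-3.3,0],0],[0.43,[-1.4,-3.3,0],0],[0.43,[-1.4,-3.3,0],0]]'

```text
clock: 0.93
eef_pos: [476.7, -223.9, 205.3]
eef_rot: [3.141, 0.0, -1.115]
wrist_force: [0.6, -0.9, 0.7]
finger_gap: 40.6
```

arm_command --steps '[[0.43,[-1.4,-3.3,0],0],[0.43,[-1.3,-3.2,0],0],[0.43,[0,0,0],-0.12],[0.43,[0,0,0],-0.12],[0.43,[0,0,0],-0.12]]'

```text
clock: 1.35
eef_pos: [522.5, -172.0, 204.9]
eef_rot: [3.141, 0.001, -0.748]
wrist_force: [-0.4, 0.2, 0.2]
finger_gap: 40.6
```

arm_command --steps '[[0.43,[0,0,0],-0.12],[0.43,[0,0,0],-0.12],[0.43,[0,0,0],-0.12],[0.43,[0,0,0],-0.12],[0.43,[0,0,0],-0.12]]'

```text
clock: 1.77
eef_pos: [522.2, -172.6, 205.1]
eef_rot: [-3.141, 0.001, -0.149]
wrist_force: [0.9, -0.9, 0.5]
finger_gap: 40.3
```

arm_command --steps '[[0.43,[0,0,0],-0.12],[0.43,[0,0,0],-0.12],[0.43,[0,0,0],0]]'

```text
clock: 2.02
eef_pos: [522.2, -172.6, 205.1]
eef_rot: [-3.141, 0.001, 0.091]
wrist_force: [-0.8, 0.0, 0.9]
finger_gap: 40.7
```

```bash
python3 - <<'E'
from h import *
shot('top','t1');crop('t1','t1c',185,345,130,250,5)
shot('scene','s1');crop('s1','s1c',190,360,110,270,4)
to(-47,-185,100)
E
```

```text
t 2.12 pos [ 522.3 -172.7  205.2] rot [-3.141  0.     0.081] rack [ -47.7 -189.6  205.2] F [ 0.2 -0.7 -0.4] gap 40.4
target [ 522.5 -168.   100. ] tool shift cm [ 0.07 -0.46 10.52] yaw err 0.01
```

View pics/t1c.png

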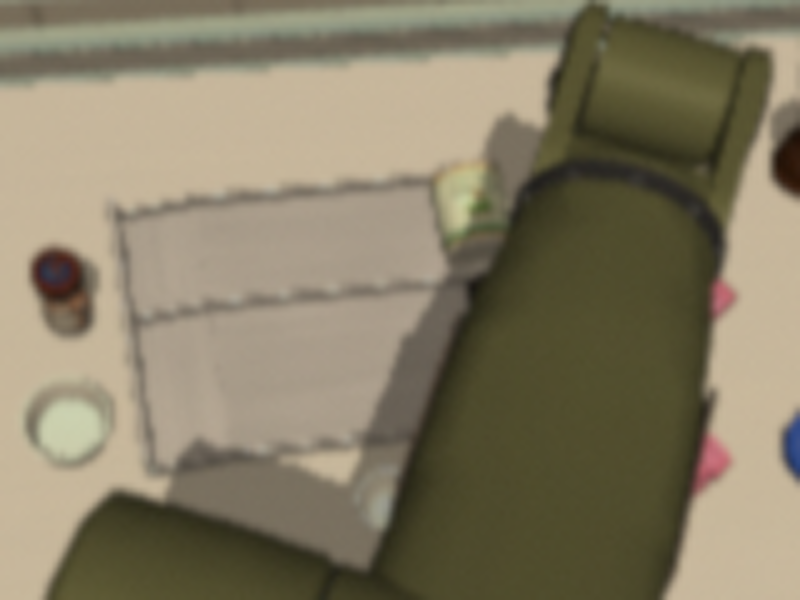

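View pics/s1c.png

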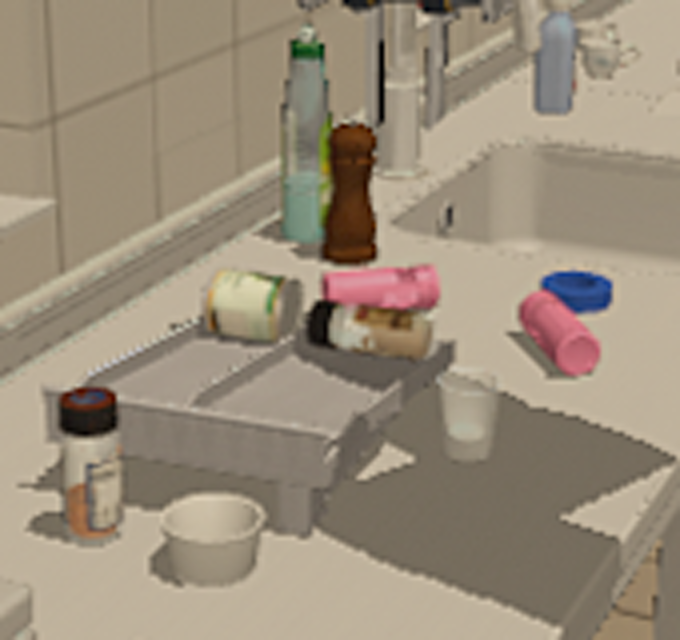

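arm_command --steps '[[0.43,[0,0,3.5],-0.01],[0.43,[0,0,3.5],0],[0.43,[0,0,3.5],0],[0.43,[0,0,3.5],0],[0.43,[0,0,3.0],0]]'

```text
clock: 2.53
eef_pos: [521.7, -172.4, 33.2]
eef_rot: [-3.141, 0.001, 0.09]
wrist_force: [1.4, -0.6, -0.3]
finger_gap: 40.7
```

arm_command --steps '[[0.43,[0,-0.6,0],0],[0.43,[0,-0.4,0],0],[0.43,[0,0,0],0]]'

```text
clock: 2.78
eef_pos: [522.2, -162.2, 37.3]
eef_rot: [3.141, -0.002, 0.094]
wrist_force: [0.1, 1.2, 0.8]
finger_gap: 40.3
```

```bash
python3 - <<'E'
from h import *
shot('scene','s2');crop('s2','s2c',190,360,110,270,4)
to(-47,-165,34)
E
```

```text
t 2.83 pos [ 522.5 -162.6   37.7] rot [ 3.14e+00 -3.00e-03  9.40e-02] rack [ -46.5 -179.6   37.7] F [ 0.3 -0.2 -0.1] gap 40.7
target [ 520.7 -148.1   34. ] tool shift cm [-0.05 -1.46  0.37] yaw err -0.003
```

View pics/s2c.png

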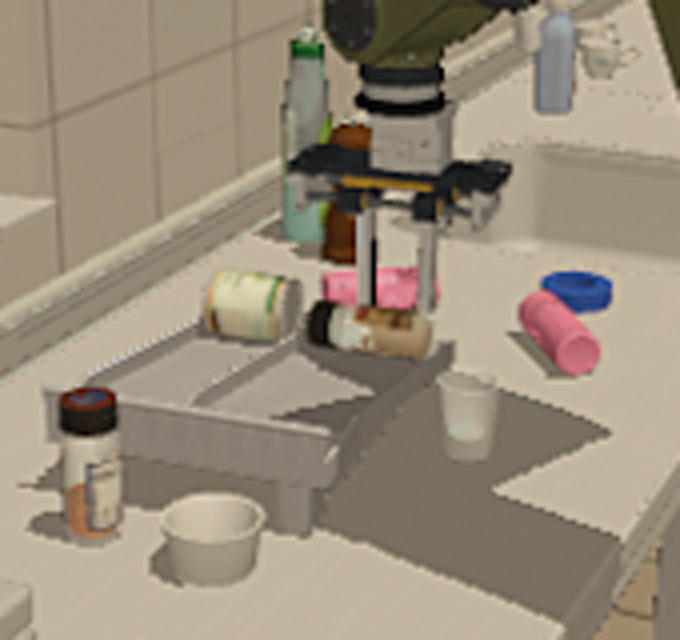

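arm_command --steps '[[0.43,[0,-0.4,0],0],[0.43,[0,-0.4,0],0],[0.43,[0,-0.4,0],0],[0.43,[0,-0.3,0],0],[0.43,[0,-0.3,0],0]]'

```text
clock: 3.25
eef_pos: [520.1, -145.0, 36.2]
eef_rot: [3.14, -0.001, 0.095]
wrist_force: [-0.2, -6.6, 3.8]
finger_gap: 40.2
```

```bash
python3 - <<'E'
from h import *
to(-47,-165,34)
E
```

```text
t 3.25 pos [ 520.1 -145.    36.2] rot [ 3.14e+00 -1.00e-03  9.50e-02] rack [ -47.3 -161.8   36.2] F [-0.2 -6.6  3.8] gap 40.2
target [ 520.7 -148.1   34. ] tool shift cm [0.03 0.32 0.22] yaw err -0.004
```

arm_command --steps '[[0.43,[0,-0.3,-0.04],0],[0.43,[0,-0.3,-0.04],0]]'

```text
clock: 3.42
eef_pos: [519.6, -139.2, 36.9]
eef_rot: [3.14, -0.001, 0.095]
wrist_force: [1.5, -5.5, 5.7]
finger_gap: 40.6
```

```bash
python3 - <<'E'
from h import *
st()
shot('scene','s3');crop('s3','s3c',190,360,110,270,4)
st()
E
```

```text
t 3.42 pos [ 519.6 -139.2   36.9] rot [ 3.14e+00 -1.00e-03  9.50e-02] rack [ -47.2 -156.1   36.9] F [ 1.5 -5.5  5.7] gap 40.6
t 3.47 pos [ 519.5 -138.6   36.9] rot [ 3.141e+00 -1.000e-03  9.500e-02] rack [ -47.3 -155.5   36.9] F [ 1.1 -3.   2.7] gap 41.0
```

View pics/s3c.png

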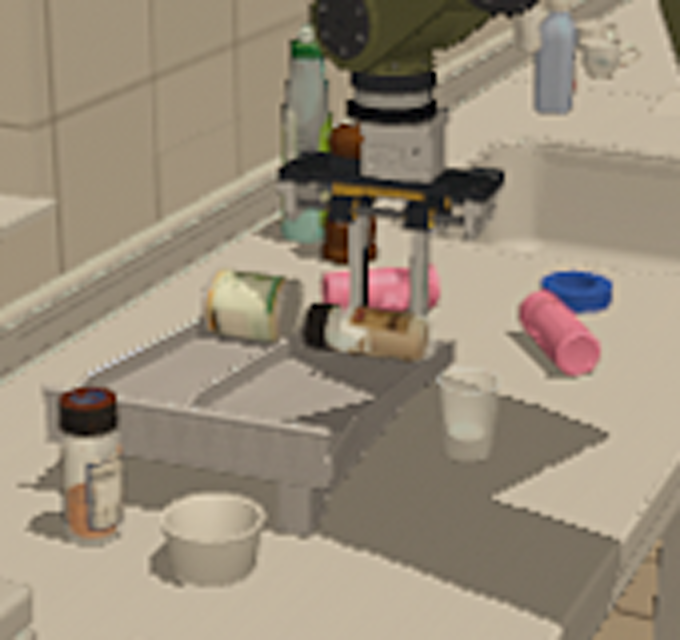

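arm_command --steps '[[0.43,[0,-0.5,-0.07],0],[0.43,[0,-0.5,-0.07],0],[0.43,[0,-0.5,-0.07],0]]'

```text
clock: 3.72
eef_pos: [518.1, -124.2, 38.8]
eef_rot: [3.141, -0.001, 0.095]
wrist_force: [0.8, -5.8, 3.8]
finger_gap: 40.1
```

arm_command --steps '[[0.43,[0,-0.6,-0.08],0],[0.43,[0,-0.6,-0.09],0],[0.43,[0,-0.6,-0.08],0],[0.43,[0,-0.6,-0.09],0]]'

```text
clock: 4.05
eef_pos: [515.7, -100.1, 42.2]
eef_rot: [3.141, -0.001, 0.095]
wrist_force: [1.8, -5.0, 4.3]
finger_gap: 40.3
```

```bash
python3 - <<'E'
from h import *
s=st()
shot('scene','s4');crop('s4','s4c',190,360,110,270,4)
E
```

```text
t 4.05 pos [ 515.7 -100.1   42.2] rot [ 3.141e+00 -1.000e-03  9.500e-02] rack [ -47.6 -116.7   42.2] F [ 1.8 -5.   4.3] gap 40.3
```

View pics/s4c.png

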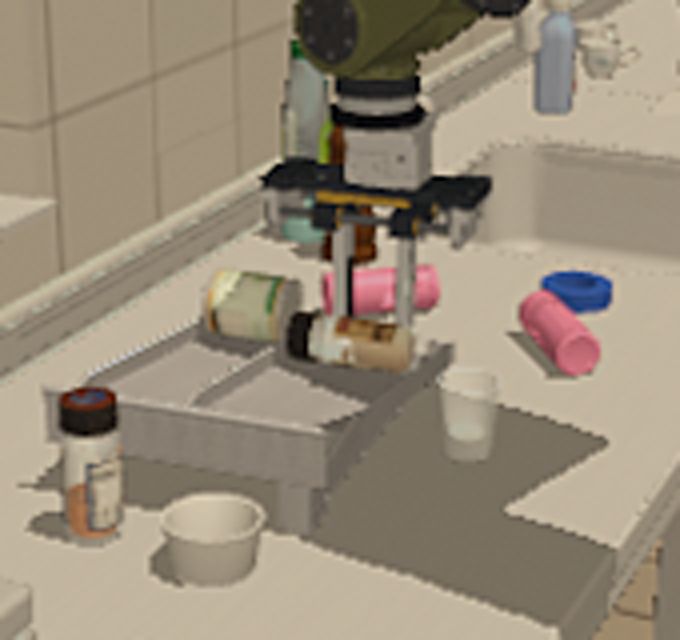

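arm_command --steps '[[0.43,[0,-0.6,-0.08],0],[0.43,[0,-0.6,-0.08],0],[0.43,[0,-0.6,-0.08],0],[0.43,[0,-0.6,-0.09],0],[0.43,[0,-0.6,-0.08],0]]'

```text
clock: 4.52
eef_pos: [512.6, -69.7, 46.1]
eef_rot: [3.141, -0.0, 0.095]
wrist_force: [-0.2, -5.6, 5.6]
finger_gap: 40.5
```

arm_command --steps '[[0.43,[0,-0.6,-0.08],0],[0.43,[0,-0.6,-0.08],0],[0.43,[0,-0.6,-0.08],0],[0.43,[0,-0.6,-0.09],0],[0.43,[0,-0.6,-0.08],0]]'

```text
clock: 4.93
eef_pos: [509.7, -39.8, 50.1]
eef_rot: [3.141, -0.0, 0.095]
wrist_force: [0.7, -5.6, 4.7]
finger_gap: 40.6
```

arm_command --steps '[[0.43,[0,-0.6,-0.08],0],[0.43,[0,-0.6,-0.08],0],[0.43,[0,-0.6,-0.08],0],[0.43,[0,-0.6,-0.09],0],[0.43,[0,-0.6,-0.08],0]]'

```text
clock: 5.35
eef_pos: [506.8, -9.9, 54.2]
eef_rot: [3.141, -0.0, 0.095]
wrist_force: [0.9, -5.2, 4.2]
finger_gap: 40.3
```

```bash
python3 - <<'E'
from h import *
s=st()
shot('scene','s5');crop('s5','s5c',190,360,110,270,4)
E
```

```text
t 5.35 pos [506.8  -9.9  54.2] rot [ 3.141 -0.     0.095] rack [-48.2 -26.1  54.2] F [ 0.9 -5.2  4.2] gap 40.3
```

View pics/s5c.png

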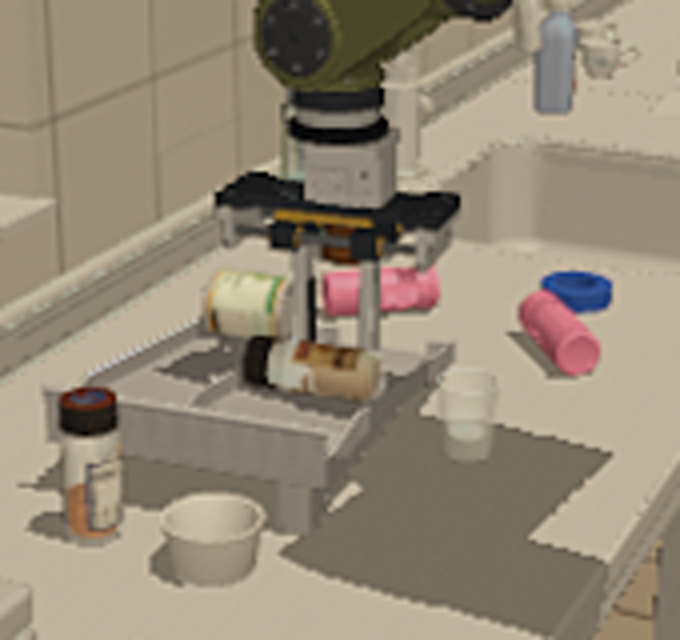

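arm_command --steps '[[0.43,[0,-0.6,-0.08],0],[0.43,[0,-0.6,-0.08],0],[0.43,[0,-0.6,-0.08],0],[0.43,[0,-0.6,-0.09],0],[0.43,[0,-0.6,-0.08],0]]'

```text
clock: 5.82
eef_pos: [503.9, 20.1, 58.2]
eef_rot: [3.142, 0.0, 0.095]
wrist_force: [-0.4, -3.7, 3.7]
finger_gap: 40.4
```

arm_command --steps '[[0.43,[0,-0.6,-0.08],0],[0.43,[0,-0.6,-0.08],0],[0.43,[0,-0.6,-0.08],0],[0.43,[0,-0.6,-0.09],0],[0.43,[0,-0.6,-0.08],0]]'

```text
clock: 6.23
eef_pos: [501.2, 49.8, 62.4]
eef_rot: [3.141, -0.0, 0.095]
wrist_force: [0.5, -5.7, 4.6]
finger_gap: 40.8
```

arm_command --steps '[[0.43,[0,-0.5,-0.06],0],[0.43,[0,-0.4,-0.05],0],[0.43,[0,-0.4,-0.04],0],[0.43,[0,-0.4,-0.03],0],[0.43,[0,-0.4,0],0]]'

```text
clock: 6.65
eef_pos: [499.3, 70.5, 64.3]
eef_rot: [3.141, -0.0, 0.095]
wrist_force: [1.3, -9.3, 7.2]
finger_gap: 40.7
```

```bash
python3 - <<'E'
from h import *
s=st()
shot('scene','s6');crop('s6','s6c',190,360,110,270,4)
st()
E
```

```text
t 6.65 pos [499.3  70.5  64.3] rot [ 3.141 -0.     0.095] rack [-48.5  54.6  64.3] F [ 1.3 -9.3  7.2] gap 40.7
t 6.7 pos [499.2  71.   64.3] rot [ 3.141 -0.     0.095] rack [-48.4  55.2  64.3] F [ 1.7 -3.2  3.4] gap 40.5
```

View pics/s6c.png

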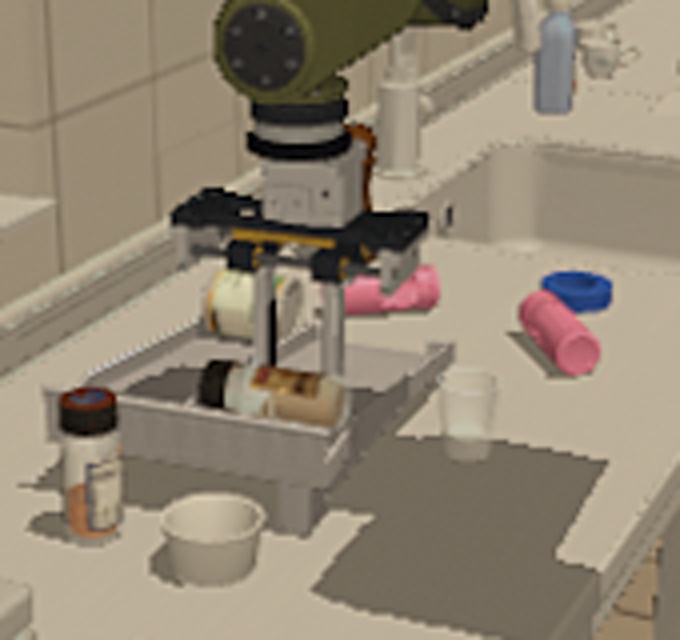

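arm_command --steps '[[0.43,[0,-0.4,0],0],[0.43,[0,-0.4,0],0],[0.43,[0,-0.4,0],0]]'

```text
clock: 6.95
eef_pos: [497.6, 82.9, 63.7]
eef_rot: [-3.141, 0.001, 0.095]
wrist_force: [0.0, -0.2, -0.1]
finger_gap: 40.6
```

arm_command --steps '[[0.43,[0,-0.3,0],0],[0.43,[0,-0.3,0],0],[0.43,[0,-0.3,0],0]]'

```text
clock: 7.2
eef_pos: [497.0, 91.5, 63.9]
eef_rot: [-3.141, 0.0, 0.095]
wrist_force: [0.2, -0.7, -0.8]
finger_gap: 40.3
```

```bash
python3 - <<'E'
from h import *
s=st()
shot('scene','s7');crop('s7','s7c',190,360,110,270,4)
st()
E
```

```text
t 7.2 pos [497.   91.5  63.9] rot [-3.141  0.     0.095] rack [-48.8  75.8  63.9] F [ 0.2 -0.7 -0.8] gap 40.3
t 7.25 pos [497.   91.9  63.9] rot [-3.141  0.     0.095] rack [-48.8  76.1  63.9] F [ 0.2 -0.6  0.2] gap 40.2
```

View pics/s7c.png

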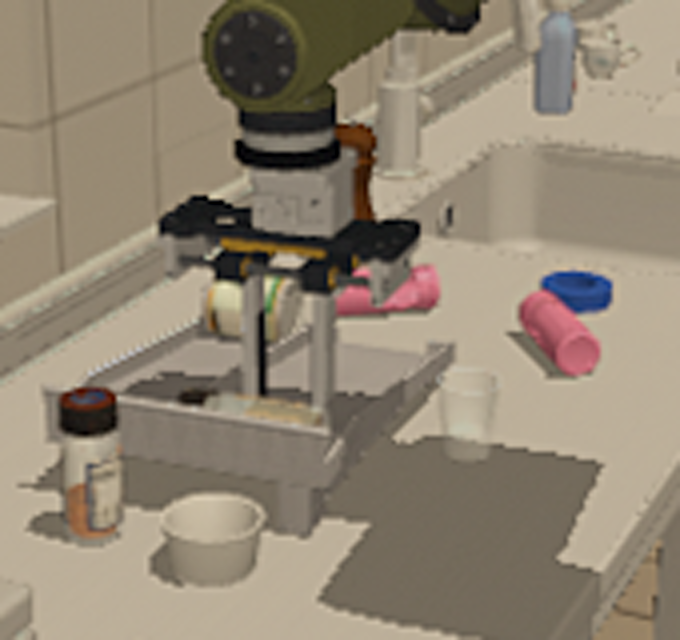

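arm_command --steps '[[0.43,[0,0,0],0],[0.43,[0,0.5,0],0],[0.43,[0,0,-3.5],0],[0.43,[0,0,-3.5],0],[0.43,[0,0,-3.5],0]]'

```text
clock: 7.67
eef_pos: [497.3, 85.5, 170.2]
eef_rot: [3.142, 0.001, 0.095]
wrist_force: [-0.3, 0.3, 0.8]
finger_gap: 40.5
```

arm_command --steps '[[0.21,[0,0,-3],0],[0.21,[1.5,3.6,0],0],[0.21,[1.5,3.6,0],0],[0.21,[1.5,3.6,0],0],[0.21,[1.5,3.6,0],0]]'

```text
clock: 8.08
eef_pos: [571.6, -53.7, 199.3]
eef_rot: [3.141, -0.0, 0.095]
wrist_force: [0.4, 0.2, -0.6]
finger_gap: 19.9
```

arm_command --steps '[[0.21,[1.5,3.6,0],0],[0.21,[1.5,3.6,0],0],[0.21,[1.5,3.5,0],0],[0.21,[0.3,1.7,0],0],[0.21,[0,0,0],0]]'

```text
clock: 8.5
eef_pos: [630.6, -174.5, 197.9]
eef_rot: [-3.142, 0.001, 0.091]
wrist_force: [-0.7, -0.2, -0.9]
finger_gap: 19.6
```

```bash
python3 - <<'E'
from h import *
to(59.5,-200,44)
shot('scene','s8');crop('s8','s8c',190,360,110,270,4)
shot('top','t8');overlay('t8','top','t8c',(190,330,140,240),5.7)
to(59.5,-200,44)
E
```

```text
t 8.5 pos [ 630.6 -174.5  197.9] rot [-3.142e+00  1.000e-03  9.100e-02] rack [  60.1 -201.3  197.9] F [-0.7 -0.2 -0.9] gap 19.6
target [ 629.9 -173.3   44. ] tool shift cm [-0.04 -0.13 15.39] yaw err -0.0
t 8.6 pos [ 630.2 -170.9  198.5] rot [-3.141e+00  1.000e-03  9.400e-02] rack [  60.  -197.7  198.5] F [-0.9  0.2  0.1] gap 19.5
target [ 629.9 -173.3   44. ] tool shift cm [-0.04  0.24 15.45] yaw err -0.003
```

View pics/s8c.png

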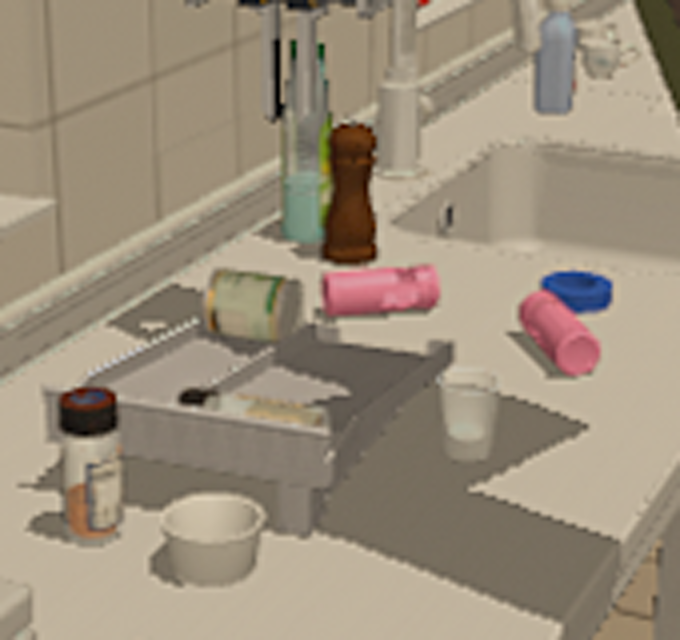

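View pics/t8c.png

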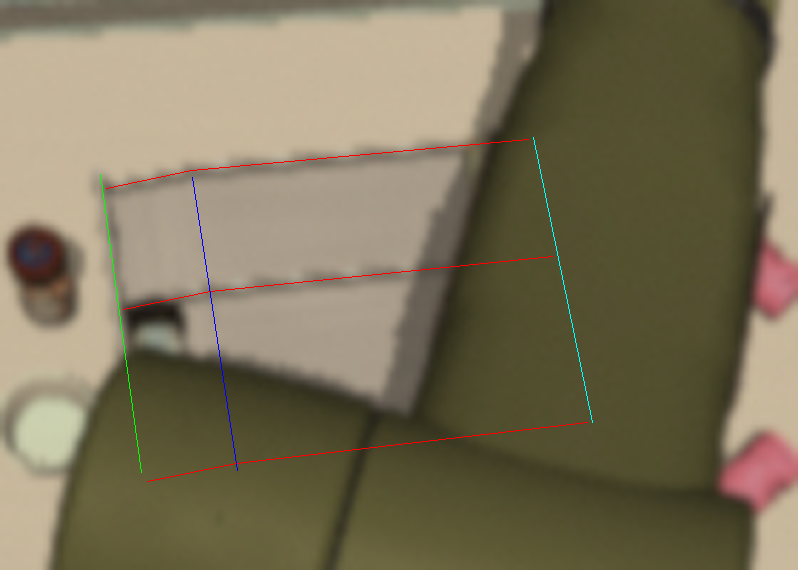

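```bash
python3 - <<'E'
from h import *
P=cloud('top',np.load('pics/t0.npy'))
for u in (220,250,280,300):
    print(u,[tuple(P[v,u].round(0).astype(int)) for v in (120,126,130,134,138,142,150)])
E
```

```text
220 [(np.int64(832), np.int64(119), np.int64(137)), (np.int64(807), np.int64(120), np.int64(134)), (np.int64(823), np.int64(124), np.int64(74)), (np.int64(817), np.int64(126), np.int64(50)), (np.int64(802), np.int64(127), np.int64(43)), (np.int64(804), np.int64(129), np.int64(5)), (np.int64(767), np.int64(131), np.int64(3))]
250 [(np.int64(824), np.int64(1), np.int64(136)), (np.int64(808), np.int64(2), np.int64(118)), (np.int64(819), np.int64(1), np.int64(64)), (np.int64(814), np.int64(2), np.int64(41)), (np.int64(801), np.int64(2), np.int64(30)), (np.int64(797), np.int64(3), np.int64(0)), (np.int64(758), np.int64(5), np.int64(4))]
280 [(np.int64(823), np.int64(-119), np.int64(125)), (np.int64(821), np.int64(-122), np.int64(80)), (np.int64(818), np.int64(-124), np.int64(51)), (np.int64(805), np.int64(-123), np.int64(40)), (np.int64(805), np.int64(-126), np.int64(5)), (np.int64(789), np.int64(-124), np.int64(0)), (np.int64(749), np.int64(-120), np.int64(5))]
300 [(np.int64(823), np.int64(-200), np.int64(115)), (np.int64(822), np.int64(-206), np.int64(67)), (np.int64(818), np.int64(-208), np.int64(41)), (np.int64(803), np.int64(-208), np.int64(33)), (np.int64(801), np.int64(-211), np.int64(1)), (np.int64(782), np.int64(-209), np.int64(1)), (np.int64(743), np.int64(-204), np.int64(4))]
```

arm_command --steps '[[0.21,[0,-0.3,3.5],0],[0.21,[0,-0.3,3.5],0],[0.21,[0,0,3],0],[0.21,[0,0,1],0],[0.21,[0,0,0],0]]'

```text
clock: 9.02
eef_pos: [628.9, -163.1, 87.1]
eef_rot: [-3.14, 0.004, 0.096]
wrist_force: [0.1, -0.0, 1.1]
finger_gap: 19.9
```

arm_command --steps '[[0.21,[0,0,2],0],[0.21,[0,0,1.8],0],[0.21,[0,0,0.9],0],[0.21,[0,0,0],0]]'

```text
clock: 9.35
eef_pos: [629.9, -164.1, 42.0]
eef_rot: [-3.141, 0.001, 0.095]
wrist_force: [0.6, 1.2, -0.4]
finger_gap: 19.7
```

```bash
python3 - <<'E'
from h import *
to(59.5,-163,41)
shot('scene','s9');crop('s9','s9c',190,360,110,270,4)
E
```

```text
t 9.35 pos [ 629.9 -164.1   42. ] rot [-3.141e+00  1.000e-03  9.500e-02] rack [  60.3 -190.9   42. ] F [ 0.6  1.2 -0.4] gap 19.7
target [ 626.6 -136.4   41. ] tool shift cm [-0.07 -2.79  0.1 ] yaw err -0.004
```

View pics/s9c.png

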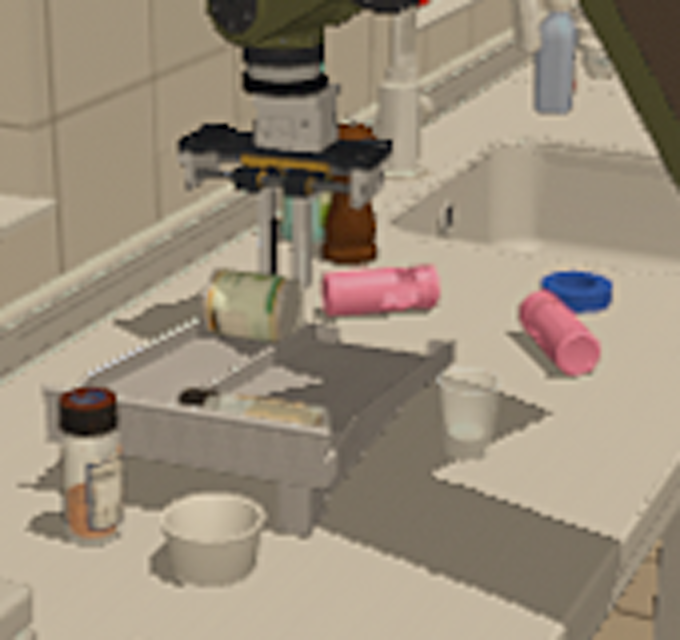

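arm_command --steps '[[0.21,[-0.4,-0.5,0],0],[0.21,[0,-0.5,0.05],0],[0.21,[0,-0.5,0],0],[0.21,[0,-0.3,0],0],[0.21,[0,-0.3,0],0]]'

```text
clock: 9.82
eef_pos: [624.3, -143.4, 42.1]
eef_rot: [3.141, -0.001, 0.095]
wrist_force: [-0.1, 0.4, -0.9]
finger_gap: 19.8
```

arm_command --steps '[[0.21,[0,-0.3,0],0],[0.21,[0,-0.3,0],0]]'

```text
clock: 9.98
eef_pos: [624.1, -138.6, 42.5]
eef_rot: [3.14, -0.002, 0.095]
wrist_force: [0.1, -7.4, 6.3]
finger_gap: 20.1
```

```bash
python3 - <<'E'
from h import *
st()
shot('scene','s10');crop('s10','s10c',190,360,110,270,4)
st()
E
```

```text
t 9.98 pos [ 624.1 -138.6   42.5] rot [ 3.14e+00 -2.00e-03  9.50e-02] rack [  56.9 -165.    42.5] F [ 0.1 -7.4  6.3] gap 20.1
t 10.03 pos [ 624.2 -138.3   42.6] rot [ 3.14e+00 -2.00e-03  9.50e-02] rack [  56.9 -164.6   42.6] F [-0.5 -4.7  4.4] gap 19.8
```

View pics/s10c.png

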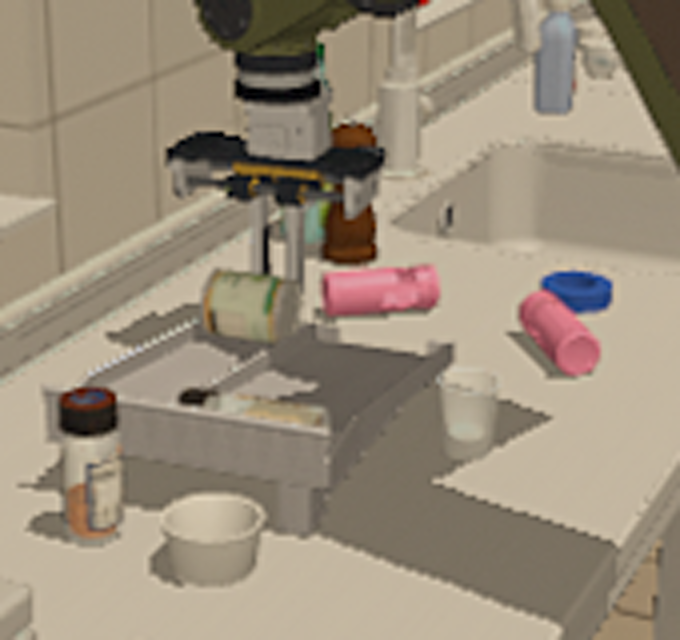

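arm_command --steps '[[0.21,[0,-0.3,-0.04],0],[0.21,[0,-0.4,-0.06],0],[0.21,[0,-0.4,-0.06],0]]'

```text
clock: 10.28
eef_pos: [623.2, -128.0, 44.3]
eef_rot: [3.139, -0.002, 0.094]
wrist_force: [0.1, -7.2, 5.8]
finger_gap: 19.6
```

arm_command --steps '[[0.21,[0,-0.5,-0.07],0],[0.21,[0,-0.5,-0.07],0],[0.21,[0,-0.5,-0.07],0],[0.21,[0,-0.5,-0.07],0]]'

```text
clock: 10.62
eef_pos: [621.3, -108.0, 47.1]
eef_rot: [3.139, -0.002, 0.095]
wrist_force: [0.5, -6.9, 5.1]
finger_gap: 19.5
```

arm_command --steps '[[0.21,[0,-0.5,-0.07],0],[0.21,[0,-0.5,-0.07],0],[0.21,[0,-0.5,-0.07],0],[0.21,[0,-0.5,-0.07],0],[0.21,[0,-0.5,-0.07],0]]'

```text
clock: 11.03
eef_pos: [619.0, -83.1, 50.7]
eef_rot: [3.139, -0.002, 0.095]
wrist_force: [0.2, -7.1, 6.7]
finger_gap: 19.4
```

```bash
python3 - <<'E'
from h import *
st()
shot('scene','s11');crop('s11','s11c',190,360,110,270,4)
E
```

```text
t 11.03 pos [619.  -83.1  50.7] rot [ 3.139e+00 -2.000e-03  9.500e-02] rack [  56.8 -109.2   50.7] F [ 0.2 -7.1  6.7] gap 19.4
```

View pics/s11c.png

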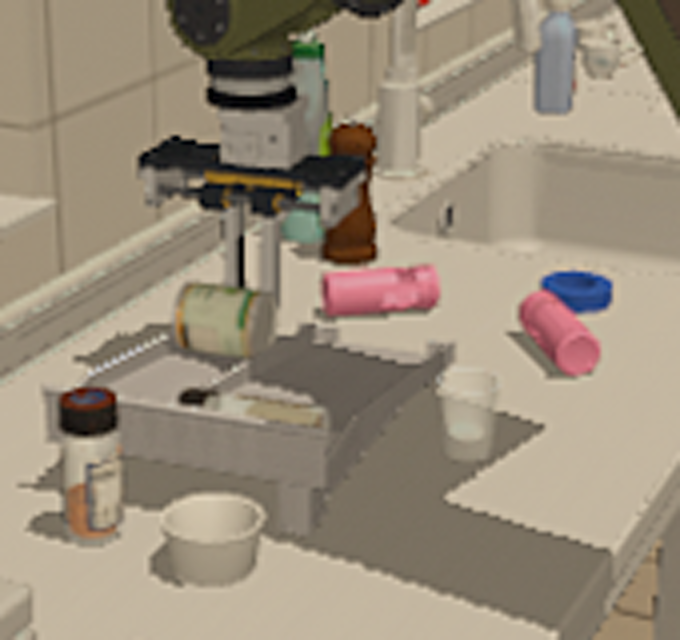

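arm_command --steps '[[0.21,[0,-0.5,-0.07],0],[0.21,[0,-0.5,-0.07],0],[0.21,[0,-0.5,-0.07],0],[0.21,[0,-0.5,-0.07],0],[0.21,[0,-0.5,-0.07],0]]'

```text
clock: 11.5
eef_pos: [616.5, -58.0, 53.9]
eef_rot: [3.14, -0.002, 0.095]
wrist_force: [1.2, -7.0, 5.6]
finger_gap: 19.9
```

arm_command --steps '[[0.21,[0,-0.5,-0.07],0],[0.21,[0,-0.5,-0.07],0],[0.21,[0,-0.5,-0.07],0],[0.21,[0,-0.5,-0.07],0],[0.21,[0,-0.5,-0.07],0]]'

```text
clock: 11.92
eef_pos: [614.1, -33.2, 57.4]
eef_rot: [3.14, -0.002, 0.095]
wrist_force: [0.4, -6.9, 5.7]
finger_gap: 19.7
```

arm_command --steps '[[0.21,[0,-0.5,-0.07],0],[0.21,[0,-0.5,-0.07],0],[0.21,[0,-0.5,-0.07],0],[0.21,[0,-0.5,-0.07],0],[0.21,[0,-0.5,-0.07],0]]'

```text
clock: 12.33
eef_pos: [611.7, -8.3, 60.9]
eef_rot: [3.14, -0.002, 0.095]
wrist_force: [0.7, -7.0, 6.9]
finger_gap: 19.8
```

arm_command --steps '[[0.21,[0,-0.5,-0.07],0],[0.21,[0,-0.5,-0.07],0],[0.21,[0,-0.5,-0.07],0],[0.21,[0,-0.5,-0.07],0],[0.21,[0,-0.5,-0.07],0]]'

```text
clock: 12.75
eef_pos: [609.4, 16.6, 64.4]
eef_rot: [3.14, -0.002, 0.095]
wrist_force: [1.2, -8.2, 6.4]
finger_gap: 19.7
```

```bash
python3 - <<'E'
from h import *
st()
shot('scene','s12');crop('s12','s12c',190,360,110,270,4)
E
```

```text
t 12.75 pos [609.4  16.6  64.4] rot [ 3.14e+00 -2.00e-03  9.50e-02] rack [56.3 -9.  64.4] F [ 1.2 -8.2  6.4] gap 19.7
```

View pics/s12c.png

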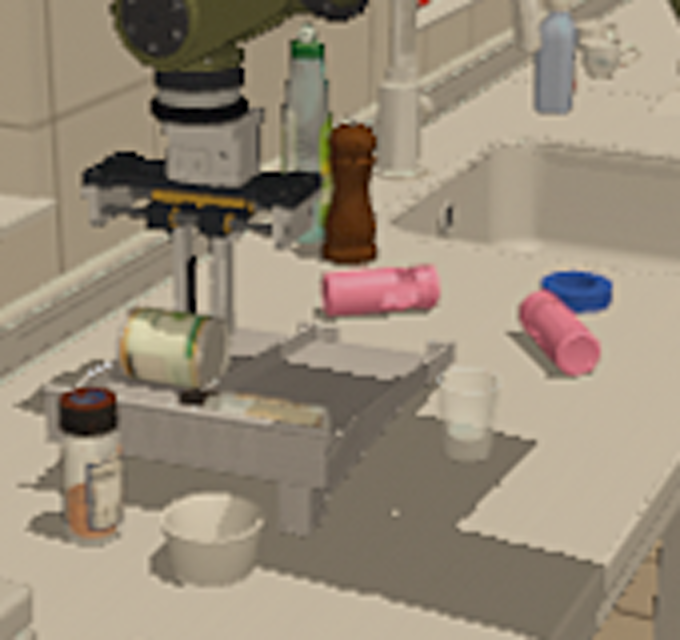

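arm_command --steps '[[0.21,[0,-0.5,-0.07],0],[0.21,[0,-0.5,-0.07],0],[0.21,[0,-0.5,-0.07],0],[0.21,[0,-0.5,-0.06],0],[0.21,[0,-0.5,-0.06],0]]'

```text
clock: 13.22
eef_pos: [606.9, 41.5, 67.5]
eef_rot: [3.14, -0.002, 0.095]
wrist_force: [1.0, -7.8, 7.3]
finger_gap: 19.7
```

arm_command --steps '[[0.21,[0,-0.5,-0.06],0],[0.21,[0,-0.5,-0.06],0],[0.21,[0,-0.5,-0.06],0],[0.21,[0,-0.4,-0.05],0],[0.21,[0,-0.4,-0.05],0]]'

```text
clock: 13.63
eef_pos: [604.9, 64.3, 70.5]
eef_rot: [3.14, -0.002, 0.095]
wrist_force: [0.6, -9.0, 7.3]
finger_gap: 19.7
```

arm_command --steps '[[0.21,[0,-0.4,-0.03],0],[0.21,[0,-0.4,0],0],[0.21,[0,-0.4,0],0]]'

```text
clock: 13.88
eef_pos: [603.5, 76.6, 70.5]
eef_rot: [3.141, -0.001, 0.094]
wrist_force: [1.2, 0.6, -0.2]
finger_gap: 19.5
```

```bash
python3 - <<'E'
from h import *
st()
shot('scene','s13');crop('s13','s13c',190,360,110,270,4)
st()
E
```

```text
t 13.88 pos [603.5  76.6  70.5] rot [ 3.141e+00 -1.000e-03  9.400e-02] rack [55.9 51.2 70.5] F [ 1.2  0.6 -0.2] gap 19.5
t 13.93 pos [603.   77.6  70.1] rot [-3.141 -0.     0.095] rack [55.5 52.3 70.1] F [-0.5  0.8  0.6] gap 19.5
```

View pics/s13c.png

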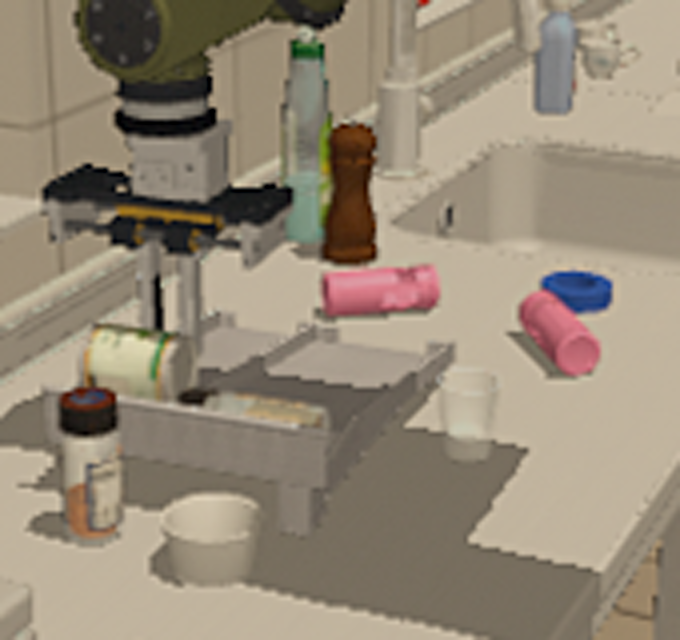

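arm_command --steps '[[0.21,[0,-0.3,0],0],[0.21,[0,-0.3,0],0],[0.21,[0,-0.3,0],0],[0.21,[0,0,0],0],[0.21,[0,0,0],0]]'

```text
clock: 14.35
eef_pos: [602.0, 86.3, 69.7]
eef_rot: [-3.142, 0.0, 0.095]
wrist_force: [-0.9, 0.1, -0.4]
finger_gap: 19.8
```

```bash
python3 - <<'E'
from h import *
st()
shot('scene','s14');crop('s14','s14c',190,360,110,270,4)
E
```

```text
t 14.35 pos [602.   86.3  69.7] rot [-3.142  0.     0.095] rack [55.3 61.  69.7] F [-0.9  0.1 -0.4] gap 19.8
```

View pics/s14c.png

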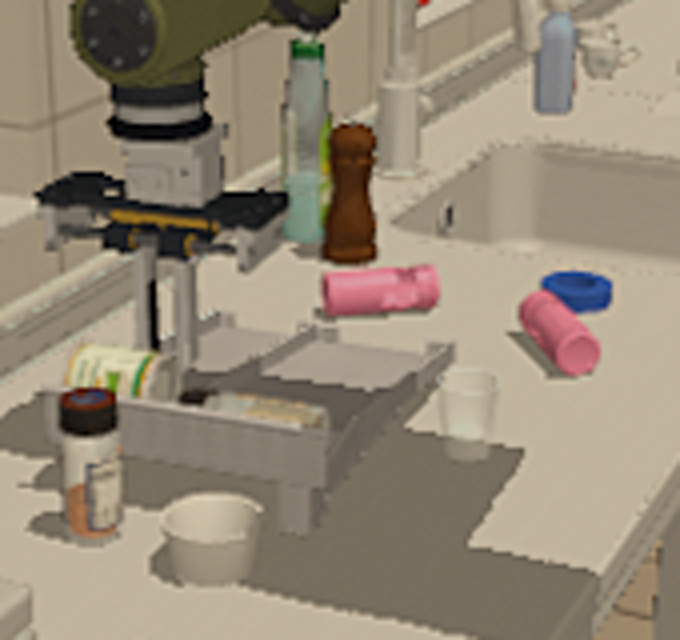

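Both are in the dip. I'll back off, raise the arm and move clear to check from above.

arm_command --steps '[[0.21,[0,0.6,0],0],[0.21,[0,0,-3.5],0],[0.21,[0,0,-3.5],0],[0.21,[0,0,-3.5],0],[0.21,[0,0,-3],0]]'

```text
clock: 14.82
eef_pos: [602.9, 79.4, 207.4]
eef_rot: [3.142, -0.001, 0.095]
wrist_force: [1.3, 0.1, -0.1]
finger_gap: 19.8
```

arm_command --steps '[[0.21,[-1.0,3.5,0],0],[0.21,[-1.0,3.5,0],0],[0.21,[-1.0,3.5,0],0],[0.21,[-1.0,3.5,0],0],[0.21,[-1.0,3.5,0],0]]'

```text
clock: 15.23
eef_pos: [568.8, -101.0, 205.0]
eef_rot: [3.141, -0.0, 0.095]
wrist_force: [1.0, 0.2, -0.5]
finger_gap: 19.9
```

arm_command --steps '[[0.21,[-1.0,3.5,0],0],[0.21,[-1.0,3.5,0],0],[0.21,[-1.0,3.5,0],0],[0.21,[-1.0,3.5,0],0],[0.21,[-1.0,3.5,0],0]]'

```text
clock: 15.65
eef_pos: [535.4, -280.1, 205.0]
eef_rot: [3.141, -0.0, 0.095]
wrist_force: [0.6, 0.2, -0.6]
finger_gap: 20.0
```

arm_command --steps '[[0.21,[-1.0,3.5,0],0],[0.21,[-1.0,3.5,0],0],[0.21,[-1.0,3.5,0],0],[0.21,[0,0,0],0],[0.21,[0,0,0],0]]'

```text
clock: 16.07
eef_pos: [515.3, -387.1, 204.3]
eef_rot: [-3.141, 0.001, 0.092]
wrist_force: [0.2, 0.3, -0.1]
finger_gap: 19.4
```

```bash
python3 - <<'E'
from h import *
st()
p,d=shot('top','t15');overlay('t15','top','t15c',(140,280,140,240),5.7)
shot('scene','s15');crop('s15','s15c',190,360,110,270,4)
p2,d2=shot('top','t16'); print('max diff region',np.abs(p[150:235,195:300].astype(int)-p2[150:235,195:300]).mean())
P=cloud('top',d);m=(d>0)
a,b,t=RK
X=np.cos(t)*(P[...,0]-a)+np.sin(t)*(P[...,1]-b);Y=-np.sin(t)*(P[...,0]-a)+np.cos(t)*(P[...,1]-b)
for n,x0,x1,zm in(('jar',-106,12,60),('tin',17,102,75)):
    s=m&(X>x0)&(X<x1)&(Y>60)&(Y<148)&(P[...,2]>zm)&(P[...,2]<130)
    print(n,s.sum(),'x',np.percentile(X[s],[2,50,98]).round(0),'y',np.percentile(Y[s],[2,50,98]).round(0),'z',np.percentile(P[...,2][s],[50,95]).round(0))
E
```

```text
t 16.07 pos [ 515.3 -387.1  204.3] rot [-3.141e+00  1.000e-03  9.200e-02] rack [ -74.  -402.5  204.3] F [ 0.2  0.3 -0.1] gap 19.4
max diff region 0.9613818860877684
jar 308 x [-105.  -51.    8.] y [ 79. 127. 147.] z [86. 93.]
tin 266 x [31. 62. 99.] y [ 95. 120. 146.] z [102. 110.]
```

View pics/t15c.png

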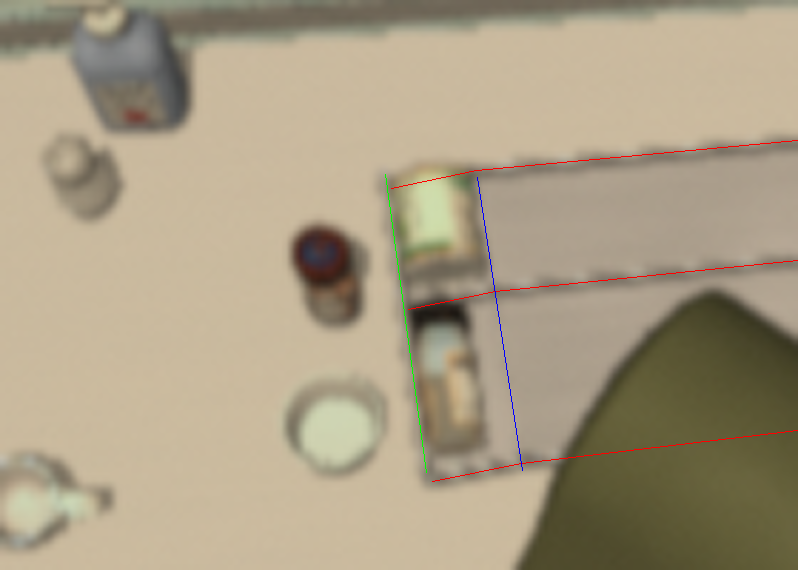

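View pics/s15c.png

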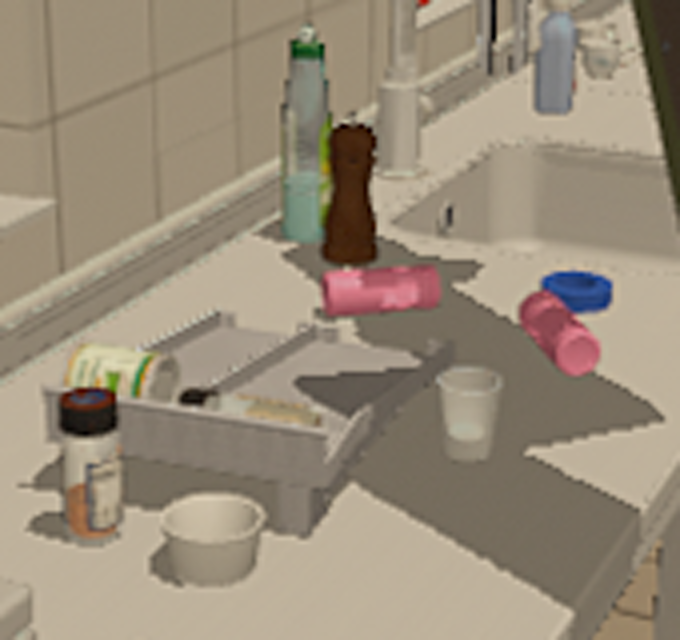

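```bash
python3 -c "
from h import *
st(); print(manip.sign_off())"
```

```text
t 16.22 pos [ 516.7 -384.5  204.9] rot [-3.141 -0.     0.096] rack [ -72.5 -400.   204.9] F [-0.1  0.5 -0.2] gap 19.9
the job is handed in; nothing more can be done
None
```

I pushed the jar and then the tin up their gutters at about 50–70 mm/s, with two fingertips side by side behind each one. Both went over the crest and rolled to the end stop. I then raised the arm clear and handed the job in at 16.2 s, well inside the 56 s limit; no verdict is reported.

**Final positions:** the last top and scene pictures show both lying across their gutters against the end stop. By depth, the jar is at rack y about 127 mm (129.5 mm would be touching, limit 121.6). The tin is at about 120 mm (121.5 mm would be touching, limit 113.3).

**At rest:** two top pictures taken 0.1 s apart show essentially no change around the rack.

**Other things:** the shot glass, ramekin, standing jar, pepper mill, tape roll and both pink look-alikes look unmoved in the before and after pictures. I did not measure them. The salt shaker and cup are standing in the last top picture.

**Forces:** pushing took more than rolling alone should, because friction between fingers and object made it partly slide. The wrist force readings while pushing stayed at about 12 N or below, against the 25 N limit. I only saw these between moves, not continuously.

**Disagreements:**
- The scene-camera outline of the rack sat a few millimetres off the top-camera one. I relied on the top camera, and contact with the jar came within 1 mm of where it predicted, and with the tin within about 3 mm.
- The final depth heights (median about 86 mm for the jar and 102 mm for the tin) include edge readings, so they are only a rough check that both lie on the floor.

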